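Lids back on the storage pots

TASK

Put the four round wooden lids back on the white pots, each on the pot whose size it fits, set down gently (not dropped) and lying flat and fully home on the rim. Leave the pots standing where they are, and leave the square lid alone where it lies: its dish is still in the wash.

Things in the scene. Friction and masses are not known exactly. Their poses are not given: they have to be found in the camera images.
- pot_small: the smallest of four loose round open pots of white ceramic, straight-sided, 58 mm outside diameter, 44 mm tall, wall 5 mm (mouth 48 mm wide), inner floor 6 mm up. Origin: centre of its underside; z up along its axis.
- lid_small: smallest of four round wooden lids, for the 58 mm pot. Flange 64 mm across, z 8 to 15 mm; under it a locating step 34 mm across, z 0 to 8 mm (7 mm play all round in the pot's mouth); on top a dark cylindrical knob 22 mm across, z 15 to 43 mm. Starts knob up. Origin: centre of its underside; z up. Fully home, the flange rests on the rim, origin 36 mm above the pot's origin.
- pot_medium: the second smallest of four loose round open pots of white ceramic, straight-sided, 78 mm outside diameter, 48 mm tall, wall 5 mm (mouth 68 mm wide), inner floor 6 mm up. Origin: centre of its underside; z up along its axis.
- lid_medium: second smallest of four round wooden lids, for the 78 mm pot. Flange 84 mm across, z 8 to 15 mm; under it a locating step 54 mm across, z 0 to 8 mm (7 mm play all round in the pot's mouth); on top a dark cylindrical knob 22 mm across, z 15 to 43 mm. Starts knob up. Origin: centre of its underside; z up. Fully home, the flange rests on the rim, origin 40 mm above the pot's origin.
- pot_large: the second largest of four loose round open pots of white ceramic, straight-sided, 98 mm outside diameter, 52 mm tall, wall 5 mm (mouth 88 mm wide), inner floor 6 mm up. Origin: centre of its underside; z up along its axis.
- lid_large: second largest of four round wooden lids, for the 98 mm pot. Flange 104 mm across, z 8 to 15 mm; under it a locating step 74 mm across, z 0 to 8 mm (7 mm play all round in the pot's mouth); on top a dark cylindrical knob 22 mm across, z 15 to 43 mm. Starts knob up. Origin: centre of its underside; z up. Fully home, the flange rests on the rim, origin 44 mm above the pot's origin.
- pot_largest: the largest of four loose round open pots of white ceramic, straight-sided, 118 mm outside diameter, 56 mm tall, wall 5 mm (mouth 108 mm wide), inner floor 6 mm up. Origin: centre of its underside; z up along its axis.
- lid_largest: largest of four round wooden lids, for the 118 mm pot. Flange 124 mm across, z 8 to 15 mm; under it a locating step 94 mm across, z 0 to 8 mm (7 mm play all round in the pot's mouth); on top a dark cylindrical knob 22 mm across, z 15 to 43 mm. Starts knob up. Origin: centre of its underside; z up. Fully home, the flange rests on the rim, origin 48 mm above the pot's origin.
- lid_square: a square wooden lid of the same make, to be left alone: flange 90 x 90 mm, 7 mm thick, on a step 66 x 66 mm, 8 mm tall, the same knob (22 mm across, 28 mm tall). Origin: centre of its underside; z up.
Mind the look-alikes: they are no part of the job. Leave any yellow look-alike of the lid_largest alone.

How it is judged:
By the outcome, as a careful person would: the job done as asked, in the order asked, and still so for the second after the job is handed in, with the robot touching nothing.
It also fails if it takes over 104 s, if anything falls off the work surface, if the arm or the gripper's body presses on something with over 40 N, if the wrist force passes 120 N, or if a joint passes its speed limit or range.

ROBOT

A 6-joint arm with a two-finger parallel gripper is mounted at the origin on the work surface. World frame = base frame: x ahead of the robot, y to its left, z up, the work surface at z = 0. Lengths are in m, angles in degrees, forces in N, time in s.
With the tool pointing down it reaches from about 0.35 to 0.95 m from the base axis. Payload 17.4 kg.
Tool frame: the origin (TCP) lies between the finger pads; the fingertips stand 19 mm ahead of it and the grasp point (between the pads) is the TCP; z points along the fingers, y is the line along which they close (so a half turn about z gives the same grasp; the last joint's range is limited). The gripper opens to 93 mm and grips with 3 to 60 N. Pads are 15 mm wide; open, the fingers measure 128 mm over their backs; the gripper's body (75 mm by 188 mm) begins 65 mm behind the grasp point.
Start: joints at [-74.588, 6.646, 82.598, -0, 90.757, -2.166], TCP at [0.204, -0.643, 0.238] pointing down, gripper open.
Joint ranges: [-162.19, 162.19], [-47.58, 125.68], [4.15, 143.07], [-65.23, 245.23], [0.69, 171.88], [-170.13, 170.13]. Speed limits (degrees/s): [108.29, 108.29, 127.2, 180, 180, 180].

INTERFACE

Orientations are given as [roll, pitch, yaw] about the fixed x, y, z axes, in that order (R = Rz(yaw) Ry(pitch) Rx(roll)).
In Python, from station import bot gives the robot as it stands.
- The arm moves only by the tool play_rows, never from a script. Its argument "rows" is text: rows parted by semicolons, each of 7 numbers parted by spaces: the shift along the world's x, y, z in units of 30 mm (1.0 is 30 mm), then the turn, a rotation vector about the world's x, y, z in units of 6 degrees (1.0 is 6 degrees), then the finger opening in mm, from 0 to 93. A call has 1 to 20 rows; each row shifts and turns the commanded pose from where the row before left it; what a row does not reach is not made up. A row lasts 1/12 s, in which the tool goes at most 41.7 mm and 7.16 degrees, less where a joint would pass 70% of its speed; a pose out of reach is approached as far as the arm can. A call is refused whole if a number of a shift passes 1 or a number of a turn 1, either way. A call with a gripper value outside its range is refused whole. The fingers move at their own pace and stop on an object; "force" is the grip in N (left out, the last holds). Time passes only in rows, so rows that do not move let the fingers close. It gives the time, the measured TCP pose, the force, the opening and the grip force at its end, in the units of the state.
- bot.observe(): the state, without advancing time (a new reading comes with each control period).
- bot.snapshot(name): name is "scene" or "side" or "wrist"; returns (picture, depth): 420x560x3 uint8, red, green, blue; 420x560 float32, m along the optical axis (not along the pixel's ray), 0 where there is no reading.
- bot.calibration(name): a dict with "intrinsics" (3x3 intrinsics, pixels), "R" (3x3) and "t" (3): a world point X has camera coordinates R X + t. Camera axes: x right, y down, z forward; pixel columns grow to the right and rows downward; lengths in m; the calibration is good to about 2 mm. The wrist camera is an equidistant fisheye: a pixel r from the principal point sees the ray r / f radians off the axis. A picture is of the moment at which its call begins: read the wrist's pose just before it. calibration takes no time and is no camera call; for the wrist camera it gives the pose at the moment of the call.
- bot.job_done(): hands the job in; it is judged then, once.
Trained networks look in the newest picture that a camera, given by its name, has taken for a name from the list of things; names that differ only in an ending like _2 or _b are one class to them, and where a whole thing is asked for, a point or a joint stands for the part that bears it (a point fixed in the world has none). Each returns a list of dicts, best first, with "conf" (0 to 1); they miss things now and then, are a little off and sometimes report something else, mostly with a low value. They report only what shows in the picture. A call takes as long as a camera call. They do not tell look-alikes from the thing itself.
- bot.recognise(thing, camera): "point" ([x, y, z] in m, in world coordinates, good to about 4 mm: the middle of the surface that is visible of it).
- bot.cut_out(thing, camera): "mask" (420x560 bool, what is visible of it).
The state is a dict: "time": time; "joints": joint angles; "dq": joint speeds; "joint_efforts": joint torques, N m; "tool_pos": TCP position; "orientation": TCP orientation; "force": force on the tool from outside, world axes, zero at the start; "wrist_torque": the same for the moment, N m; "width": finger opening in m; "finger_force": force on a finger pad.
Only numpy, scipy, OpenCV 4.12 (cv2) and the standard library are available. Lean on these libraries where they do the work, as an engineer would, in place of code of your own. Each camera call takes 0.05 s, during which the arm holds its last target. There are 200 camera calls.

## Working session

There is one attempt and no reset: what is moved stays moved. The work goes in short steps, Python scripts to look and compute and a tool call to move; the robot and the scene stay as the last step left them, time stands still between calls to the robot, and variables do not carry over. Pictures are saved under pics/ and viewed, at most 14 in all, crops included, and the job is handed in when it is done.

Besides the shell and the picture viewer there is one more tool, called after "Call:" as name(argument=value, ...) on one line, values as JSON. play_rows: Moves the arm, as the interface text tells. Its arguments: {"type":"object","properties":{"rows":{"type":"string"},"force":{"type":"number"}},"required":["rows"]}

```bash
mkdir -p pics; cat > h.py <<'E'
import numpy as np, cv2
from station import bot
def cloud(cam):
    c=bot.calibration(cam); img,d=bot.snapshot(cam)
    K=np.array(c["intrinsics"]);R=np.array(c["R"]);t=np.array(c["t"])
    v,u=np.mgrid[0:420,0:560]
    P=np.stack([(u-K[0,2])/K[0,0]*d,(v-K[1,2])/K[1,1]*d,d],-1)
    return img,d,(P-t)@R
def save(n,img): cv2.imwrite('pics/'+n,img[:,:,::-1])
E
python3 - <<'E'
from h import *
for cam in("scene","side"):
    img,d,W=cloud(cam); save(cam+'1.png',img); np.savez(cam,img=img,d=d,W=W)
    for n in ["pot_small","pot_medium","pot_large","pot_largest","lid_small","lid_medium","lid_large","lid_largest","lid_square"]:
        print(cam,n,[(np.round(r["point"],3).tolist(),round(r["conf"],2)) for r in bot.recognise(n,cam)])
print(bot.observe()["time"])
E
```

```text
scene pot_small [([0.66, -0.097, 0.026], 0.84)]
scene pot_medium [([0.439, 0.162, 0.026], 0.74)]
scene pot_large [([0.593, 0.262, 0.023], 0.69)]
scene pot_largest [([0.513, -0.421, 0.032], 0.95)]
scene lid_small [([0.611, -0.273, 0.01], 0.74)]
scene lid_medium [([0.439, -0.158, 0.013], 0.96)]
scene lid_large [([0.356, -0.313, 0.016], 0.8)]
scene lid_largest [([0.659, 0.102, 0.008], 0.86), ([0.827, 0.01, 0.013], 0.82)]
scene lid_square [([0.369, 0.307, 0.014], 0.96)]
side pot_small []
side pot_medium [([0.44, 0.156, 0.021], 0.67)]
side pot_large [([0.61, 0.253, 0.016], 0.71), ([0.429, -0.162, 0.015], 0.45)]
side pot_largest []
side lid_small [([0.603, -0.273, 0.01], 0.82)]
side lid_medium [([0.432, -0.161, 0.012], 0.59), ([0.512, -0.44, 0.027], 0.4)]
side lid_large [([0.346, -0.306, 0.015], 0.59)]
side lid_largest [([0.818, 0.01, 0.018], 0.91), ([0.648, 0.103, 0.016], 0.56), ([0.607, 0.256, 0.014], 0.33)]
side lid_square [([0.358, 0.314, 0.018], 0.83), ([0.44, 0.159, 0.018], 0.47)]
1.0
```

View pics/scene1.png

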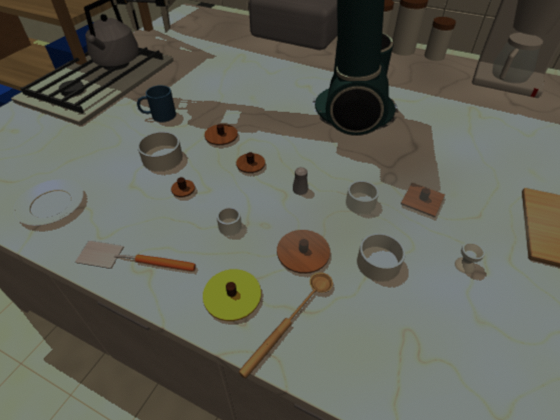

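View pics/side1.png

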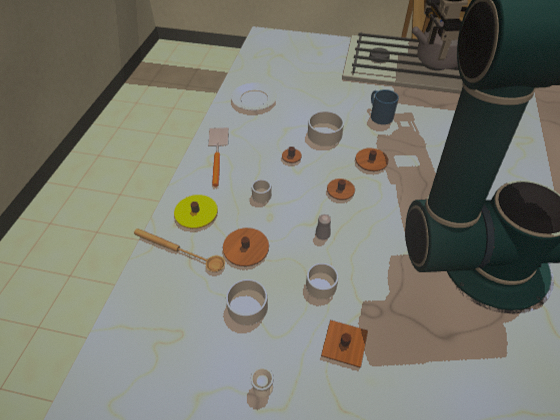

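The scene view shows four round wooden lids at (222,134), (251,162), (183,187) and (305,250), and a square lid at (424,200). The pots are at (161,151), (229,221), (362,197) and (381,257). The yellow disc at (232,295) and the egg cup at (472,254) are not part of the job. There are two lid_largest candidates: wooden (305,250) and yellow (232,295). The wooden one fits the description. Next I'll measure the diameters and crop to confirm.

```bash
python3 - <<'E'
from h import *
from scipy.optimize import least_squares
S={"potA":(.513,-.421),"potB":(.66,-.097),"potC":(.439,.162),"potD":(.60,.258),
"lidA":(.356,-.313),"lidB":(.439,-.158),"lidC":(.608,-.273),"lidD":(.655,.102)}
for cam in("scene","side"):
    z=np.load(cam+".npz");W=z["W"];d=z["d"]
    for n,c in S.items():
        m=(d>0)&(np.hypot(W[...,0]-c[0],W[...,1]-c[1])<.085)
        p=W[m]; z0=np.median(p[(p[:,2]<.006)][:,2])
        q=p[p[:,2]>.008+z0]
        zt=np.percentile(q[:,2],98)
        if n[:3]=="pot":
            r=q[q[:,2]>zt-.006]
            f=lambda x:np.hypot(r[:,0]-x[0],r[:,1]-x[1])-x[2]
            s=least_squares(f,[*c,.04],loss="soft_l1",f_scale=.003).x
            print(cam,n,np.round(s,4),"rimz",round(zt,4),"n",len(r),"table",round(z0,4))
        else:
            k=q[q[:,2]>.036]; fl=q[(q[:,2]<.022)]
            e=cv2.minEnclosingCircle((fl[:,:2]*1000).astype(np.float32))
            print(cam,n,"knob",np.round((k[:,:2].min(0)+k[:,:2].max(0))/2,4),len(k),"top",round(zt,4),"encl mm",np.round(e[0],1),round(e[1],1),"area r",len(fl))
img=np.load("scene.npz")["img"]
save("crop1.png",cv2.resize(img[120:330,140:460],None,fx=2.5,fy=2.5,interpolation=cv2.INTER_CUBIC))
o=bot.observe();print(o["orientation"],o["tool_pos"],o["width"])
E
```

```text
scene potA [ 0.5161 -0.4129  0.0562] rimz 0.0562 n 233 table -0.0001
scene potB [ 0.6584 -0.0963  0.0262] rimz 0.0448 n 153 table -0.0006
scene potC [0.4386 0.1685 0.0363] rimz 0.0487 n 184 table -0.0004
scene potD [0.6046 0.2645 0.0462] rimz 0.0526 n 330 table -0.0002
scene lidA knob [ 0.3512 -0.3115] 34 top 0.0429 encl mm [ 349.3 -311.7] 54.3 area r 497
scene lidB knob [ 0.4306 -0.1638] 37 top 0.0431 encl mm [ 430.2 -163. ] 42.4 area r 397
scene lidC knob [ 0.6031 -0.2753] 48 top 0.0434 encl mm [ 603.5 -275.6] 32.7 area r 273
scene lidD knob [0.6535 0.0988] 68 top 0.0415 encl mm [660.6 110. ] 75.3 area r 1821
side potA [ 0.5148 -0.4175  0.0563] rimz 0.0587 n 157 table 0.0015
side potB [ 0.6565 -0.0999  0.0265] rimz 0.0477 n 84 table 0.0012
side potC [0.4365 0.1644 0.0364] rimz 0.0511 n 189 table 0.0011
side potD [0.6023 0.2609 0.0462] rimz 0.0551 n 281 table 0.0014
side lidA knob [ 0.3492 -0.3176] 33 top 0.0439 encl mm [ 349.2 -317.1] 53.7 area r 544
side lidB knob [ 0.4295 -0.1689] 45 top 0.0447 encl mm [ 428.9 -168. ] 43.7 area r 404
side lidC knob [ 0.6019 -0.2784] 31 top 0.0448 encl mm [ 604.4 -279.1] 34.1 area r 187
side lidD knob [0.6511 0.0961] 55 top 0.0436 encl mm [661.9 106.6] 77.5 area r 1386
[-1.79998675e+02  4.37938938e-04  1.75774400e+01] [ 0.20383238 -0.64349233  0.23764389] 0.09323066796796785
```

View pics/crop1.png

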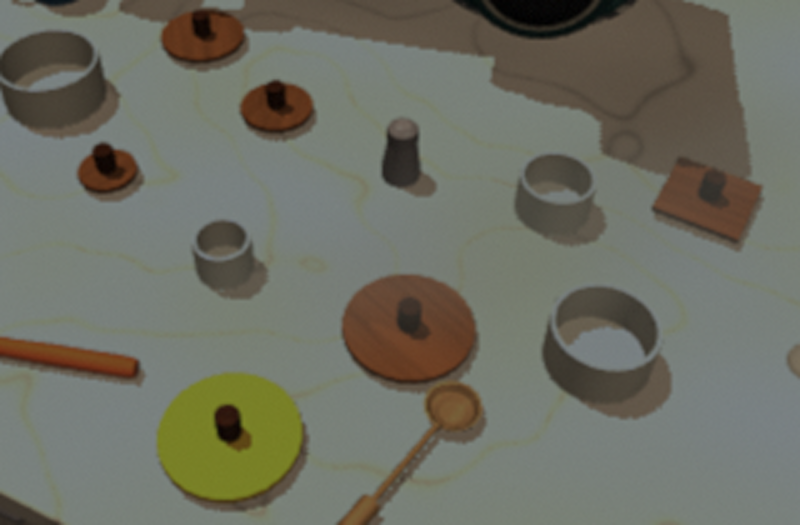

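lidD (wooden, 124 mm) goes on potA, lidA (104) on potD, lidB (84) on potC and lidC (64) on potB. The crop confirms it: the wooden disc at crop (410,328) is lid_largest, the yellow one at (230,437) is the look-alike. Moving over lidA first.

Call:
play_rows(rows="0.44 0.997 -0.1 0 0 0 60;0.44 0.997 -0.1 0 0 0 60;0.44 0.997 -0.1 0 0 0 60;0.44 0.997 -0.1 0 0 0 60;0.44 0.997 -0.1 0 0 0 60;0.44 0.997 -0.1 0 0 0 60;0.44 0.997 -0.1 0 0 0 60;0.44 0.997 -0.1 0 0 0 60;0.44 0.997 -0.1 0 0 0 60;0.44 0.997 -0.1 0 0 0 60;0.44 0.997 -0.1 0 0 0 60;0 0 0 0 0 0 60;0 0 0 0 0 0 60;0 0 0 0 0 0 60", force=20)

```text
time: 2.17
tool_pos: [0.349, -0.3148, 0.2049]
orientation: [180.0, -0.0, 17.6]
force: [-0.8, -0.3, -0.4]
width: 0.0602
finger_force: 0.0
```

```bash
python3 - <<'E'
from h import *
o=bot.observe();print(o["tool_pos"],o["orientation"],o["time"])
c=bot.calibration("wrist");img,d=bot.snapshot("wrist");save("wrist1.png",img)
K=np.array(c["intrinsics"]);R=np.array(c["R"]);t=np.array(c["t"])
v,u=np.mgrid[0:420,0:560];x=(u-K[0,2])/K[0,0];y=(v-K[1,2])/K[1,1];r=np.hypot(x,y)+1e-9
s=np.tan(r)/r
P=np.stack([x*s*d,y*s*d,d],-1);W=(P-t)@R
m=(d>0)&(r<1.4)
print("cam pos",-R.T@t)
for nm,c0,rad,zl,zh in[("knobA",(.350,-.314),.03,.036,.05),("knobB",(.43,-.166),.03,.036,.05),("potA rim",(.5155,-.415),.075,.05,.062),("knobC",(.6025,-.277),.03,.036,.05)]:
    q=W[m&(np.hypot(W[...,0]-c0[0],W[...,1]-c0[1])<rad)&(W[...,2]>zl)&(W[...,2]<zh)]
    if len(q)>3: print(nm,len(q),(q[:,:2].min(0)+q[:,:2].max(0))/2,cv2.minEnclosingCircle((q[:,:2]*1000).astype(np.float32)))
q=W[m&(np.abs(W[...,0]-.35)<.03)];print("table",np.median(q[:,2]))
for cam in("scene",):
    z=np.load(cam+".npz");W=z["W"]
    for nm,(a,b,e,f) in{"mug":(88,120,140,178),"shaker":(165,195,288,312)}.items():
        w=W[a:b,e:f].reshape(-1,3);w=w[(w[:,2]>.03)&(w[:,2]<.2)];print(nm,w.min(0),w.max(0))
E
```

```text
[ 0.34902189 -0.314771    0.20490362] [ 1.79964998e+02 -1.13538726e-03  1.76086030e+01] 2.1667
cam pos [ 0.4255804 -0.2891021  0.354158 ]
knobA 396 [ 0.34992166 -0.31685209] ((349.957275390625, -316.98974609375), 10.807642936706543)
knobB 386 [ 0.42970334 -0.16748355] ((429.69879150390625, -167.70999145507812), 11.159615516662598)
potA rim 2191 [ 0.51480917 -0.41759367] ((515.422607421875, -417.3049011230469), 59.73452377319336)
table 0.2859026001148749
mug [ 0.29132153 -0.60227098  0.03009094] [ 0.38001988 -0.50526854  0.09185592]
shaker [ 0.44448459 -0.01155816  0.03004235] [0.47727065 0.02338603 0.07377128]
```

View pics/wrist1.png

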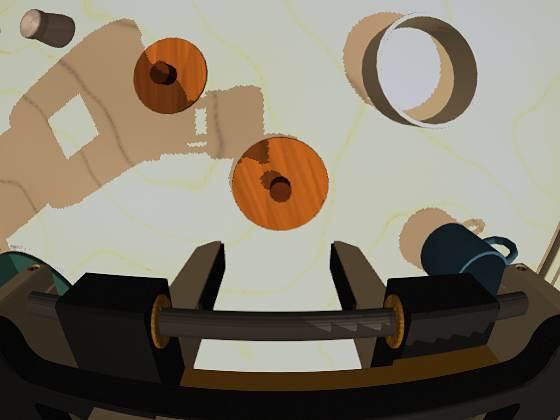

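The wrist view shows lidA under the gripper, its knob at (280,190), lidB at (170,75), and potA at (420,70). The wrist positions agree with the side camera. Lower, grip, lift.

Call:
play_rows(rows="0.03 -0.07 -0.8 0 0 0 50;0 0 -0.8 0 0 0 50;0 0 -0.8 0 0 0 50;0 0 -0.8 0 0 0 50;0 0 -0.8 0 0 0 50;0 0 -0.7 0 0 0 50;0 0 -0.5 0 0 0 50;0 0 -0.4 0 0 0 50;0 0 0 0 0 0 50;0 0 0 0 0 0 50;0 0 0 0 0 0 15;0 0 0 0 0 0 15;0 0 0 0 0 0 15;0 0 0 0 0 0 15;0 0 0 0 0 0 15;0 0 0 0 0 0 15;0 0 0 0 0 0 15;0 0 0 0 0 0 15", force=20)

```text
time: 3.72
tool_pos: [0.35, -0.3167, 0.0368]
orientation: [180.0, -0.0, 17.6]
force: [-1.3, -0.3, 2.1]
width: 0.0215
finger_force: 20.0
```

Call:
play_rows(rows="0 0 0.2 0 0 0 15;0 0 0.4 0 0 0 15;0 0 0.8 0 0 0 15;0 0 0.8 0 0 0 15;0 0 0.8 0 0 0 15;0 0 0.8 0 0 0 15;0 0 0.8 0 0 0 15;0 0 0.5 0 0 0 15;0 0 0.3 0 0 0 15;0 0 0 0 0 0 15", force=30)

```text
time: 4.55
tool_pos: [0.3503, -0.3169, 0.2012]
orientation: [179.8, -0.1, 17.6]
force: [0.0, -0.4, -0.1]
width: 0.0213
finger_force: 30.0
```

Call:
play_rows(rows="0.2 0.45 0 0 0 0 15;0.421 0.96 0 0 0 0 15;0.421 0.96 0 0 0 0 15;0.421 0.96 0 0 0 0 15;0.421 0.96 0 0 0 0 15;0.421 0.96 0 0 0 0 15;0.421 0.96 0 0 0 0 15;0.421 0.96 0 0 0 0 15;0.421 0.96 0 0 0 0 15;0.421 0.96 0 0 0 0 15;0.421 0.96 0 0 0 0 15;0.421 0.96 0 0 0 0 15;0.421 0.96 0 0 0 0 15;0.421 0.96 0 0 0 0 15;0.421 0.96 0 0 0 0 15;0.421 0.96 0 0 0 0 15;0.421 0.96 0 0 0 0 15;0.421 0.96 0 0 0 0 15;0.421 0.96 0 0 0 0 15;0.421 0.96 0 0 0 0 15")

```text
time: 6.22
tool_pos: [0.5959, 0.2456, 0.1972]
orientation: [180.0, 0.1, 17.6]
force: [0.5, -0.8, -1.0]
width: 0.0218
finger_force: 30.0
```

Call:
play_rows(rows="0.2 0.5 0 0 0 0 15;0 0 0 0 0 0 15;0 0 0 0 0 0 15;0 0 0 0 0 0 15")

```text
time: 6.55
tool_pos: [0.6015, 0.2585, 0.1978]
orientation: [180.0, 0.1, 17.6]
force: [0.3, -1.1, -1.3]
width: 0.0214
finger_force: 30.0
```

```bash
cat >> h.py <<'E'
def wcloud():
    c=bot.calibration("wrist");img,d=bot.snapshot("wrist")
    K=np.array(c["intrinsics"]);R=np.array(c["R"]);t=np.array(c["t"])
    v,u=np.mgrid[0:420,0:560];x=(u-K[0,2])/K[0,0];y=(v-K[1,2])/K[1,1];r=np.hypot(x,y)+1e-9
    s=np.tan(r)/r
    return img,(d>0)&(r<1.4),(np.stack([x*s*d,y*s*d,d],-1)-t)@R
def circ(W,m,c0,rad,zl,zh):
    from scipy.optimize import least_squares
    q=W[m&(np.hypot(W[...,0]-c0[0],W[...,1]-c0[1])<rad)&(W[...,2]>zl)&(W[...,2]<zh)]
    s=least_squares(lambda x:np.hypot(q[:,0]-x[0],q[:,1]-x[1])-x[2],[*c0,.04],loss="soft_l1",f_scale=.002).x
    return len(q),s.round(4)
E
python3 - <<'E'
from h import *
img,m,W=wcloud();save("wrist2.png",img)
print("potD",circ(W,m,(.6025,.261),.07,.046,.058)); print("potC",circ(W,m,(.4367,.1645),.06,.043,.055))
q=W[m&(np.hypot(W[...,0]-.6025,W[...,1]-.261)<.08)&(W[...,2]>.16)&(W[...,2]<.185)]
if len(q): print("lid z",np.percentile(q[:,2],[5,50,95]),q.min(0),q.max(0))
q=W[m&(np.hypot(W[...,0]-.652,W[...,1]-.095)<.03)&(W[...,2]>.036)&(W[...,2]<.05)]
if len(q): print("knobD",len(q),cv2.minEnclosingCircle((q[:,:2]*1000).astype(np.float32)))
E
```

```text
potD (664, array([0.6029, 0.2621, 0.0463]))
potC (239, array([0.4397, 0.1649, 0.0379]))
lid z [0.17697871 0.17806687 0.17916265] [0.55827324 0.20796975 0.17173289] [0.65312803 0.31149063 0.18499496]
knobD 336 ((651.9383544921875, 96.75071716308594), 10.967578887939453)
```

View pics/wrist2.png

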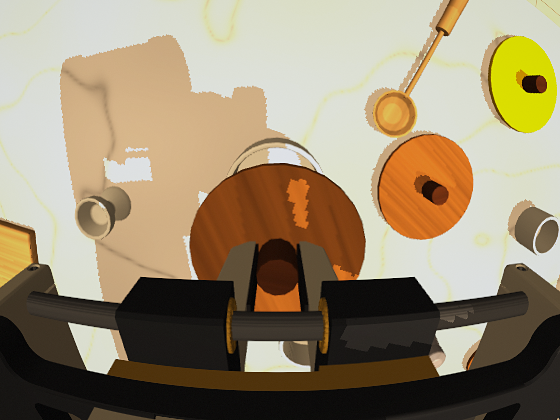

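The lid is held level above potD. The pot's rim shows behind it at (278,155). Lowering gently.

Call:
play_rows(rows="0.04 0.09 -0.5 0 0 0 15;0 0 -0.7 0 0 0 15;0 0 -0.7 0 0 0 15;0 0 -0.7 0 0 0 15;0 0 -0.5 0 0 0 15;0 0 -0.3 0 0 0 15;0 0 -0.1 0 0 0 15;0 0 -0.1 0 0 0 15;0 0 -0.1 0 0 0 15;0 0 -0.05 0 0 0 15;0 0 -0.05 0 0 0 15;0 0 0 0 0 0 15;0 0 0 0 0 0 15;0 0 0 0 0 0 15")

```text
time: 7.77
tool_pos: [0.6032, 0.2619, 0.085]
orientation: [-180.0, -0.0, 17.6]
force: [0.7, 0.8, -0.9]
width: 0.0213
finger_force: 30.0
```

Call:
play_rows(rows="0 0 -0.04 0 0 0 15;0 0 -0.04 0 0 0 15;0 0 -0.03 0 0 0 15;0 0 -0.03 0 0 0 15;0 0 0 0 0 0 15;0 0 0 0 0 0 15")

```text
time: 8.27
tool_pos: [0.6032, 0.2618, 0.0809]
orientation: [-180.0, -0.0, 17.6]
force: [-1.6, -1.0, 5.0]
width: 0.0216
finger_force: 30.0
```

Call:
play_rows(rows="0 0 0 0 0 0 25;0 0 0 0 0 0 35;0 0 0 0 0 0 50;0 0 0 0 0 0 50;0 0 0 0 0 0 50;0 0 0.3 0 0 0 50;0 0 0.6 0 0 0 50;0 0 0.6 0 0 0 50;0 0 0.7 0 0 0 50;0.23 -0.79 0 0 0 0 50;0.23 -0.79 0 0 0 0 50;0.23 -0.79 0 0 0 0 50;0.23 -0.79 0 0 0 0 50;0.23 -0.79 0 0 0 0 50;0.23 -0.79 0 0 0 0 50;0.23 -0.79 0 0 0 0 50;0 0 0 0 0 0 50;0 0 0 0 0 0 50")

```text
time: 9.77
tool_pos: [0.6517, 0.0951, 0.147]
orientation: [-180.0, -0.0, 17.5]
force: [0.9, 1.3, 0.1]
width: 0.0502
finger_force: 0.0
```

```bash
python3 - <<'E'
from h import *
img,m,W=wcloud()
q=W[m&(np.hypot(W[...,0]-.652,W[...,1]-.095)<.03)&(W[...,2]>.036)&(W[...,2]<.05)]
print("knobD",len(q),cv2.minEnclosingCircle((q[:,:2]*1000).astype(np.float32)))
print(bot.observe()["tool_pos"])
img,d,W=cloud("side")
q=W[(d>0)&(np.hypot(W[...,0]-.603,W[...,1]-.261)<.06)&(W[...,2]>.055)]
fl=q[q[:,2]<.075];print("lidA home: flange z",np.percentile(fl[:,2],[2,50,98]),"encl",cv2.minEnclosingCircle((fl[:,:2]*1000).astype(np.float32)),"top",q[:,2].max())
A=np.c_[fl[:,:2],np.ones(len(fl))];print(np.linalg.lstsq(A,fl[:,2],rcond=None)[0])
E
```

```text
knobD 573 ((652.0226440429688, 95.82494354248047), 10.965024948120117)
[0.65146154 0.09594443 0.14691205]
lidA home: flange z [0.05669217 0.06028288 0.06485316] encl ((601.5678100585938, 260.7930908203125), 53.04290771484375) top 0.09152246232556448
[ 0.00254486 -0.00138265  0.05922515]
```

Call:
play_rows(rows="0.02 0 -0.5 0 0 0 50;0 0 -0.7 0 0 0 50;0 0 -0.7 0 0 0 50;0 0 -0.7 0 0 0 50;0 0 -0.5 0 0 0 50;0 0 -0.35 0 0 0 50;0 0 -0.2 0 0 0 50;0 0 0 0 0 0 50;0 0 0 0 0 0 50;0 0 0 0 0 0 15;0 0 0 0 0 0 15;0 0 0 0 0 0 15;0 0 0 0 0 0 15;0 0 0 0 0 0 15;0 0 0 0 0 0 15;0 0 0 0 0 0 15;0 0 0 0 0 0 15", force=35)

```text
time: 11.28
tool_pos: [0.6522, 0.0959, 0.0373]
orientation: [180.0, -0.0, 17.6]
force: [-0.5, -1.5, 5.0]
width: 0.0213
finger_force: 35.0
```

Call:
play_rows(rows="0 0 0.2 0 0 0 15;0 0 0.4 0 0 0 15;0 0 0.8 0 0 0 15;0 0 0.8 0 0 0 15;0 0 0.8 0 0 0 15;0 0 0.8 0 0 0 15;0 0 0.8 0 0 0 15;0 0 0.5 0 0 0 15;0 0 0.3 0 0 0 15;0 0 0 0 0 0 15")

```text
time: 12.12
tool_pos: [0.6525, 0.096, 0.2012]
orientation: [180.0, -0.2, 17.6]
force: [0.7, -0.4, -0.5]
width: 0.0215
finger_force: 35.0
```

Call:
play_rows(rows="-0.12 -0.45 0 0 0 0 15;-0.24 -0.9 0 0 0 0 15;-0.24 -0.9 0 0 0 0 15;-0.24 -0.9 0 0 0 0 15;-0.24 -0.9 0 0 0 0 15;-0.24 -0.9 0 0 0 0 15;-0.24 -0.9 0 0 0 0 15;-0.24 -0.9 0 0 0 0 15;-0.24 -0.9 0 0 0 0 15;-0.24 -0.9 0 0 0 0 15;-0.24 -0.9 0 0 0 0 15;-0.24 -0.9 0 0 0 0 15;-0.24 -0.9 0 0 0 0 15;-0.24 -0.9 0 0 0 0 15;-0.24 -0.9 0 0 0 0 15;-0.24 -0.9 0 0 0 0 15;-0.24 -0.9 0 0 0 0 15;-0.24 -0.9 0 0 0 0 15;-0.24 -0.9 0 0 0 0 15;-0.12 -0.45 0 0 0 0 15")

```text
time: 13.78
tool_pos: [0.5132, -0.4196, 0.1968]
orientation: [-179.9, 0.1, 17.5]
force: [-1.0, 0.1, -1.2]
width: 0.0214
finger_force: 35.0
```

Call:
play_rows(rows="0 0 0 0 0 0 15;0 0 0 0 0 0 15;0 0 0 0 0 0 15")

```text
time: 14.03
tool_pos: [0.5152, -0.4163, 0.1982]
orientation: [-179.9, 0.0, 17.6]
force: [0.3, 0.7, -1.2]
width: 0.021
finger_force: 35.0
```

```bash
python3 - <<'E'
from h import *
img,m,W=wcloud();print(bot.observe()["tool_pos"])
print("potA",circ(W,m,(.515,-.417),.08,.05,.062));print("lid",circ(W,m,(.515,-.417),.09,.15,.163), circ(W,m,(.515,-.417),.09,.165,.185)[0])
q=W[m&(np.hypot(W[...,0]-.515,W[...,1]+.417)<.06)&(W[...,2]>.165)&(W[...,2]<.185)]
print(np.linalg.lstsq(np.c_[q[:,:2]-[.515,-.417],np.ones(len(q))],q[:,2],rcond=None)[0])
E
```

```text
[ 0.51537884 -0.41608933  0.19849221]
potA (523, array([ 0.5114, -0.4186,  0.0603]))
lid (0, array([ 0.515, -0.417,  0.04 ])) 20730
[-0.0023362   0.00103137  0.17814148]
```

Call:
play_rows(rows="0 -0.03 -0.5 0 0 0 15;0 0 -0.7 0 0 0 15;0 0 -0.7 0 0 0 15;0 0 -0.7 0 0 0 15;0 0 -0.5 0 0 0 15;0 0 -0.3 0 0 0 15;0 0 -0.1 0 0 0 15;0 0 -0.05 0 0 0 15;0 0 -0.05 0 0 0 15;0 0 -0.04 0 0 0 15;0 0 -0.04 0 0 0 15;0 0 -0.03 0 0 0 15;0 0 -0.03 0 0 0 15;0 0 0 0 0 0 15;0 0 0 0 0 0 15")

```text
time: 15.33
tool_pos: [0.5152, -0.418, 0.0868]
orientation: [180.0, -0.0, 17.6]
force: [-0.0, -0.3, -1.3]
width: 0.0216
finger_force: 35.0
```

Call:
play_rows(rows="0 0 -0.03 0 0 0 15;0 0 -0.02 0 0 0 15;0 0 -0.02 0 0 0 15;0 0 0 0 0 0 15;0 0 0 0 0 0 15")

```text
time: 15.75
tool_pos: [0.5153, -0.418, 0.0853]
orientation: [180.0, -0.0, 17.6]
force: [-2.9, 1.3, 5.2]
width: 0.0211
finger_force: 35.0
```

Call:
play_rows(rows="0 0 0 0 0 0 25;0 0 0 0 0 0 35;0 0 0 0 0 0 50;0 0 0 0 0 0 50;0 0 0 0 0 0 50;0 0 0.3 0 0 0 50;0 0 0.6 0 0 0 50;0 0 0.6 0 0 0 50;0 0 0.7 0 0 0 50;0.483 0.778 0 0 0 0 50;0.483 0.778 0 0 0 0 50;0.483 0.778 0 0 0 0 50;0.483 0.778 0 0 0 0 50;0.483 0.778 0 0 0 0 50;0.483 0.778 0 0 0 0 50;0 0 0 0 0 0 50;0 0 0 0 0 0 50")

```text
time: 17.17
tool_pos: [0.6027, -0.277, 0.1512]
orientation: [180.0, -0.0, 17.7]
force: [-0.6, -0.5, -0.7]
width: 0.05
finger_force: 0.0
```

```bash
python3 - <<'E'
from h import *
img,m,W=wcloud()
q=W[m&(np.hypot(W[...,0]-.602,W[...,1]+.278)<.03)&(W[...,2]>.036)&(W[...,2]<.05)]
print("knobC",len(q),cv2.minEnclosingCircle((q[:,:2]*1000).astype(np.float32)))
print(bot.observe()["tool_pos"], "potB",circ(W,m,(.6567,-.0998),.045,.039,.05))
img,d,W=cloud("side")
q=W[(d>0)&(np.hypot(W[...,0]-.515,W[...,1]+.4175)<.07)&(W[...,2]>.058)]
fl=q[q[:,2]<.079];print("lidD home",np.percentile(fl[:,2],[2,50,98]),cv2.minEnclosingCircle((fl[:,:2]*1000).astype(np.float32)),q[:,2].max())
print(np.linalg.lstsq(np.c_[fl[:,:2]-[.515,-.417],np.ones(len(fl))],fl[:,2],rcond=None)[0])
E
```

```text
knobC 560 ((602.8872680664062, -279.53009033203125), 10.87962818145752)
[ 0.60224302 -0.27788307  0.1511595 ] potB (1261, array([ 0.6576, -0.1015,  0.0262]))
lidD home [0.05981073 0.06384959 0.07141527] ((516.0623779296875, -417.95697021484375), 65.13005065917969) 0.0953109411438207
[-0.00041878 -0.00343083  0.06404214]
```

Call:
play_rows(rows="0 -0.04 -0.5 0 0 0 50;0 0 -0.7 0 0 0 50;0 0 -0.7 0 0 0 50;0 0 -0.7 0 0 0 50;0 0 -0.6 0 0 0 50;0 0 -0.4 0 0 0 50;0 0 -0.2 0 0 0 50;0 0 0 0 0 0 50;0 0 0 0 0 0 50;0 0 0 0 0 0 15;0 0 0 0 0 0 15;0 0 0 0 0 0 15;0 0 0 0 0 0 15;0 0 0 0 0 0 15;0 0 0 0 0 0 15;0 0 0 0 0 0 15", force=25)

```text
time: 18.6
tool_pos: [0.6022, -0.2792, 0.0368]
orientation: [180.0, -0.0, 17.6]
force: [-0.1, -1.1, 1.8]
width: 0.0216
finger_force: 25.0
```

Call:
play_rows(rows="0 0 0.2 0 0 0 15;0 0 0.4 0 0 0 15;0 0 0.8 0 0 0 15;0 0 0.8 0 0 0 15;0 0 0.8 0 0 0 15;0 0 0.7 0 0 0 15;0 0 0.3 0 0 0 15;0.13 0.4 0 0 0 0 15;0.26 0.86 0 0 0 0 15;0.26 0.86 0 0 0 0 15;0.26 0.86 0 0 0 0 15;0.26 0.86 0 0 0 0 15;0.26 0.86 0 0 0 0 15;0.26 0.86 0 0 0 0 15;0.13 0.41 0 0 0 0 15;0 0 0 0 0 0 15;0 0 0 0 0 0 15;0 0 0 0 0 0 15")

```text
time: 20.1
tool_pos: [0.6564, -0.1007, 0.1562]
orientation: [-180.0, 0.0, 17.6]
force: [0.3, -0.6, -0.9]
width: 0.0211
finger_force: 25.0
```

Call:
play_rows(rows="0.02 0 -0.5 0 0 0 15;0 0 -0.7 0 0 0 15;0 0 -0.7 0 0 0 15;0 0 -0.4 0 0 0 15;0 0 -0.2 0 0 0 15;0 0 -0.1 0 0 0 15;0 0 -0.05 0 0 0 15;0 0 -0.04 0 0 0 15;0 0 -0.03 0 0 0 15;0 0 -0.03 0 0 0 15;0 0 0 0 0 0 15;0 0 0 0 0 0 15;0 0 0 0 0 0 15")

```text
time: 21.18
tool_pos: [0.6574, -0.1, 0.0744]
orientation: [180.0, -0.0, 17.6]
force: [0.5, -0.1, 0.2]
width: 0.0214
finger_force: 25.0
```

Call:
play_rows(rows="0 0 -0.03 0 0 0 15;0 0 -0.03 0 0 0 15;0 0 0 0 0 0 15;0 0 0 0 0 0 15")

```text
time: 21.52
tool_pos: [0.6576, -0.1, 0.0728]
orientation: [180.0, -0.0, 17.6]
force: [-0.7, 1.0, 4.3]
width: 0.0219
finger_force: 25.0
```

Call:
play_rows(rows="0 0 0 0 0 0 25;0 0 0 0 0 0 35;0 0 0 0 0 0 50;0 0 0 0 0 0 50;0 0 0 0 0 0 50;0 0 0.3 0 0 0 50;0 0 0.7 0 0 0 50;0 0 0.8 0 0 0 50;0 0 0.8 0 0 0 50;-0.844 -0.252 0 0 0 0 50;-0.844 -0.252 0 0 0 0 50;-0.844 -0.252 0 0 0 0 50;-0.844 -0.252 0 0 0 0 50;-0.844 -0.252 0 0 0 0 50;-0.844 -0.252 0 0 0 0 50;-0.844 -0.252 0 0 0 0 50;-0.844 -0.252 0 0 0 0 50;-0.844 -0.252 0 0 0 0 50;0 0 0 0 0 0 50;0 0 0 0 0 0 50")

```text
time: 23.18
tool_pos: [0.4291, -0.1685, 0.1514]
orientation: [179.9, -0.1, 17.5]
force: [0.2, 0.1, 0.3]
width: 0.0498
finger_force: 0.0
```

```bash
python3 - <<'E'
from h import *
img,m,W=wcloud()
q=W[m&(np.hypot(W[...,0]-.4296,W[...,1]+.168)<.03)&(W[...,2]>.036)&(W[...,2]<.05)]
print("knobB",len(q),cv2.minEnclosingCircle((q[:,:2]*1000).astype(np.float32)))
print(bot.observe()["tool_pos"])
img,d,W=cloud("side")
q=W[(d>0)&(np.hypot(W[...,0]-.657,W[...,1]+.1)<.04)&(W[...,2]>.046)]
fl=q[q[:,2]<.067];print("lidC home",np.percentile(fl[:,2],[2,50,98]),cv2.minEnclosingCircle((fl[:,:2]*1000).astype(np.float32)),q[:,2].max())
print(np.linalg.lstsq(np.c_[fl[:,:2]-[.657,-.1],np.ones(len(fl))],fl[:,2],rcond=None)[0])
E
```

```text
knobB 556 ((430.0218811035156, -167.4635009765625), 10.82458782196045)
[ 0.42970949 -0.16825163  0.15121875]
lidC home [0.04693865 0.05212329 0.06458292] ((657.9179077148438, -99.83443450927734), 32.8636474609375) 0.08522687933970441
[ 0.0058105  -0.00799292  0.05253701]
```

Lid C is home (flange z about 0.051). Grasping lidB.

Call:
play_rows(rows="0.01 0.02 -0.5 0 0 0 50;0 0 -0.7 0 0 0 50;0 0 -0.7 0 0 0 50;0 0 -0.7 0 0 0 50;0 0 -0.6 0 0 0 50;0 0 -0.4 0 0 0 50;0 0 -0.2 0 0 0 50;0 0 0 0 0 0 50;0 0 0 0 0 0 50;0 0 0 0 0 0 15;0 0 0 0 0 0 15;0 0 0 0 0 0 15;0 0 0 0 0 0 15;0 0 0 0 0 0 15;0 0 0 0 0 0 15;0 0 0 0 0 0 15", force=30)

```text
time: 24.62
tool_pos: [0.4299, -0.1676, 0.0367]
orientation: [180.0, -0.0, 17.6]
force: [-1.2, -0.9, 4.0]
width: 0.0213
finger_force: 30.0
```

Call:
play_rows(rows="0 0 0.2 0 0 0 15;0 0 0.4 0 0 0 15;0 0 0.8 0 0 0 15;0 0 0.8 0 0 0 15;0 0 0.8 0 0 0 15;0 0 0.8 0 0 0 15;0 0 0.8 0 0 0 15;0 0 0.4 0 0 0 15;0 0 0 0 0 0 15")

```text
time: 25.37
tool_pos: [0.4306, -0.1678, 0.1897]
orientation: [179.8, -0.2, 17.6]
force: [0.6, 0.4, -0.1]
width: 0.021
finger_force: 30.0
```

Call:
play_rows(rows="0.01 0.4 0 0 0 0 15;0.02 0.86 0 0 0 0 15;0.02 0.86 0 0 0 0 15;0.02 0.86 0 0 0 0 15;0.02 0.86 0 0 0 0 15;0.02 0.86 0 0 0 0 15;0.02 0.86 0 0 0 0 15;0.02 0.86 0 0 0 0 15;0.02 0.86 0 0 0 0 15;0.02 0.86 0 0 0 0 15;0.02 0.86 0 0 0 0 15;0.01 0.86 0 0 0 0 15;0.01 0.86 0 0 0 0 15;0.01 0.38 0 0 0 0 15;0 0 0 0 0 0 15;0 0 0 0 0 0 15;0 0 0 0 0 0 15")

```text
time: 26.78
tool_pos: [0.4367, 0.1648, 0.1857]
orientation: [180.0, 0.1, 17.6]
force: [0.5, 0.4, -2.1]
width: 0.0215
finger_force: 30.0
```

```bash
python3 - <<'E'
from h import *
img,m,W=wcloud();print(bot.observe()["tool_pos"]);print("potC",circ(W,m,(.437,.165),.05,.043,.055))
img,d,W=cloud("side");print("side potC",circ(W,d>0,(.437,.165),.05,.047,.055))
E
```

```text
[0.43684311 0.164633   0.18591979]
potC (660, array([0.4375, 0.1656, 0.0358]))
side potC (132, array([0.4364, 0.1645, 0.0363]))
```

Call:
play_rows(rows="0 0 -0.5 0 0 0 15;0 0 -0.7 0 0 0 15;0 0 -0.7 0 0 0 15;0 0 -0.7 0 0 0 15;0 0 -0.4 0 0 0 15;0 0 -0.3 0 0 0 15;0 0 -0.1 0 0 0 15;0 0 -0.05 0 0 0 15;0 0 -0.05 0 0 0 15;0 0 -0.03 0 0 0 15;0 0 -0.03 0 0 0 15;0 0 0 0 0 0 15;0 0 0 0 0 0 15;0 0 0 0 0 0 15")

```text
time: 28.05
tool_pos: [0.437, 0.1656, 0.0797]
orientation: [-180.0, -0.0, 17.6]
force: [0.8, 0.5, -0.9]
width: 0.0214
finger_force: 30.0
```

Call:
play_rows(rows="0 0 -0.03 0 0 0 15;0 0 -0.03 0 0 0 15;0 0 -0.02 0 0 0 15;0 0 -0.02 0 0 0 15;0 0 0 0 0 0 15;0 0 0 0 0 0 15")

```text
time: 28.55
tool_pos: [0.437, 0.1655, 0.0767]
orientation: [180.0, -0.0, 17.6]
force: [-1.4, -0.2, 1.8]
width: 0.0214
finger_force: 30.0
```

Call:
play_rows(rows="0 0 -0.015 0 0 0 15;0 0 0 0 0 0 15;0 0 0 0 0 0 15")

```text
time: 28.8
tool_pos: [0.4371, 0.1655, 0.0766]
orientation: [180.0, -0.0, 17.6]
force: [-4.4, -1.1, 7.3]
width: 0.0216
finger_force: 30.0
```

Call:
play_rows(rows="0 0 0 0 0 0 25;0 0 0 0 0 0 35;0 0 0 0 0 0 50;0 0 0 0 0 0 50;0 0 0 0 0 0 50;0 0 0.3 0 0 0 50;0 0 0.7 0 0 0 50;0 0 0.8 0 0 0 50;0 0 0.8 0 0 0 50;0 0 0.9 0 0 0 50;0 0 0.9 0 0 0 50;0 -0.9 0 0 0 0 50;0 -0.9 0 0 0 0 50;0 -0.9 0 0 0 0 50;0 -0.9 0 0 0 0 50;0 -0.9 0 0 0 0 50;0 0 0 0 0 0 50;0 0 0 0 0 0 50")

```text
time: 30.3
tool_pos: [0.437, 0.0296, 0.2088]
orientation: [180.0, -0.0, 17.4]
force: [0.2, 0.7, 0.2]
width: 0.05
finger_force: 0.0
```

```bash
python3 - <<'E'
from h import *
img,d,W=cloud("side");save("side2.png",img);simg,sd,SW=cloud("scene");save("scene2.png",simg)
for n,c,h,r in[("largest",(.515,-.4175),.048,.058),("large",(.603,.261),.044,.048),("medium",(.437,.165),.040,.038),("small",(.657,-.1),.036,.028)]:
  for k,w,dd in(("side",W,d),("scene",SW,sd)):
    q=w[(dd>0)&(np.hypot(w[...,0]-c[0],w[...,1]-c[1])<r)&(w[...,2]>h+.008)]
    fl=q[q[:,2]<h+.019]
    print(n,k,"flange z-exp",np.median(fl[:,2])-h-.015,"tilt",np.linalg.lstsq(np.c_[fl[:,:2]-c,np.ones(len(fl))],fl[:,2],rcond=None)[0][:2].round(3),"knob",q[q[:,2]>h+.036][:,:2].mean(0).round(4))
E
```

```text
largest side flange z-exp 0.0010677883405580818 tilt [0.003 0.008] knob [nan nan]
largest scene flange z-exp -0.0006033774696788466 tilt [-0.001  0.   ] knob [ 0.5163 -0.4107]
large side flange z-exp 0.001079137572086157 tilt [ 0.001 -0.001] knob [0.602  0.2631]
large scene flange z-exp -0.0005680815759907532 tilt [ 0.    -0.001] knob [0.6054 0.2658]
medium side flange z-exp 0.0010306938311180278 tilt [-0.    -0.003] knob [0.437  0.1623]
medium scene flange z-exp -0.0004975029068696665 tilt [-0.002  0.004] knob [0.4401 0.1546]
small side flange z-exp 0.0010561665402114354 tilt [-0.002  0.005] knob [ 0.657  -0.0983]
small scene flange z-exp -0.0005606046992236297 tilt [ 0.003 -0.002] knob [ 0.66   -0.0944]<stdin>:7: RuntimeWarning: Mean of empty slice.
  ret = um.true_divide(
```

View pics/scene2.png

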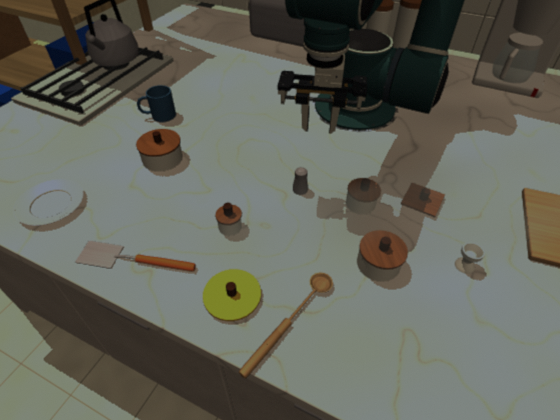

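View pics/side2.png

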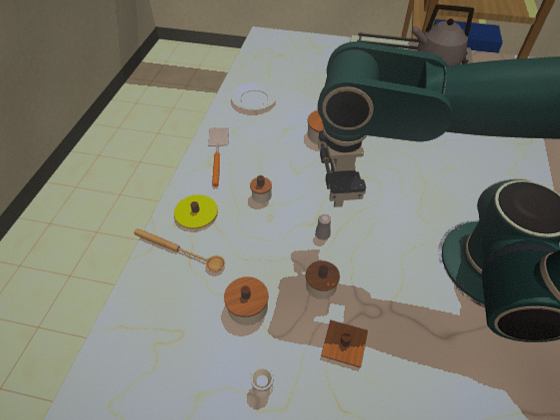

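All four pots at scene (159,148), (229,218), (363,193) and (382,254) wear flat lids. The square lid at (424,200) and the yellow one at (232,295) have not been moved. Handing in.

```bash
python3 -c "
from station import bot
print(bot.job_done())"
```

```text
the job is handed in; nothing more can be done
None
```

All four round lids are on the pots they fit, flat and fully home; the square and yellow lids were left alone, and the job was handed in at about 30 s.

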